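# Close the tube carrier and wedge it flush in its loading tray

## Task

In the white loading tray, press the sprung cover of the loose tube carrier down until it clicks and stays shut. Then take the spacer out of its stand and slide it, upright, down into whichever gap beside the carrier is wide enough for it, to within a few millimetres of the tray floor, and push the carrier sideways with it until it sits flush against the block on the other side. Finish while still gripping the spacer and pressing it firmly against the carrier: do not let go, and leave the other things on the bench alone.

Things in the scene. Friction and masses are not known exactly. Their poses are not given: they have to be found in the camera images.
- tray: Fixed white tray, 120 (x) x 210 (y) mm, origin at the centre of its underside, floor 6 mm higher. Rails 8 mm wide along x = +-52.5 mm, tops 20 mm above the origin; ends open. On its floor in a row along y: tube block, loose carrier, other tube block. The blocks may be either way round; the carrier's gap to one is 21 to 27 mm, to the other 5 to 11 mm.
- block_two_row: Grey tube block with two rows of red vial caps, fixed on the tray near one end, 88 (x) x 56 (y) x 36 mm high, caps 8 mm higher. Origin: centre of its underside; axes parallel to the tray's.
- block_one_row: Grey tube block with one row of red vial caps, fixed on the tray near the other end, 88 (x) x 24 (y) x 36 mm high, caps 8 mm higher. Origin: centre of its underside; axes parallel to the tray's.
- carrier: Loose grey tube carrier, 88 (x) x 64 (y) x 36 mm high without its cover, about 0.45 kg, on the tray floor between the blocks, axes nearly parallel to the tray's. It slides along the tray's y. Origin: centre of its underside. With its cover shut its top is 42 mm above the origin (a lip at the -x edge 3 mm more).
- cover (a joint): The carrier's clear, grey-edged cover, 84 (x) x 60 (y) x 6 mm: 0 = shut, grows as it opens (max 0.9). Hinge along the carrier's y, 42 mm to +x of its centre, 39 mm above its underside; free edge, with a grey lip, at -x. Starts at 0.45 to 0.75. A weak spring lifts it until a detent, met in the last 0.12 rad, is passed and keeps it shut; takes about 5 to 10 N near the free edge.
- cover_press (a point): Point on the top face of the cover, mid-width, 70 mm from the hinge towards the free edge: a good place to press straight down. Moves with the cover; with the cover shut it is 42 mm above the carrier's underside and 28 mm to the carrier's -x side of its centre.
- stand: Aluminium stand, fixed, base 90 (x) x 56 (y) x 6 mm, with two ridges 80 mm long and 12 mm thick whose tops are 26 mm above the bench, leaving an open slot 18 mm wide along its x. Origin: centre of its underside on the bench. The spacer stands upright in the slot.
- spacer: Loose white plastic plate, 56 (x) x 15 (y, thickness) x 95 mm (z) tall, about 0.11 kg, lowest 4 mm only 11 mm thick. Origin: centre of its lower end. Starts upright in the stand, lower end 6 mm above the bench. Grip it across its thickness, fingertips 50 mm or more above its lower end, so that the fingers stay above the carrier and the blocks.
- jar: Bystander: small closed jar, 34 mm diameter, 55 mm high, between tray and stand. Origin: centre of its underside.
- label_box: Bystander: small cardboard box, 50 x 35 x 22 mm high, near the stand. Origin: centre of its underside.
- steel_cup: Bystander: steel cup, 70 mm wide, 80 mm high, between tray and stand, farther from the robot than the jar. Origin: centre of its underside.
There are look-alikes about, which are no part of the job. Leave any blue or orange look-alike of the carrier alone.

How it is judged:
By the outcome, as a careful person would: the job done as asked, in the order asked, and still so for the second after the job is handed in, while the arm keeps its last pose, push and grip.
It also fails if it takes over 58 s, if anything falls off the work surface, if the arm or the gripper's body presses on something with over 40 N, if the wrist force passes 120 N, or if a joint passes its speed limit or range.

## Robot

A 6-joint arm with a two-finger parallel gripper is mounted at the origin on the work surface. World frame = base frame: x ahead of the robot, y to its left, z up, the work surface at z = 0. Lengths are in mm, angles in rad, forces in N, time in s.
With the tool pointing down it reaches from about 350 to 800 mm from the base axis. Payload 7.3 kg.
Tool frame: the origin (TCP) lies at the very end of the fingers, on their centre line; the grasp point (between the pads) lies r.tcp_to_grasp behind it (r.tcp_to_grasp is the distance from the TCP to the grasp point, in mm); z points along the fingers, y is the direction in which the jaws open and shut (so a half turn about z gives the same grasp; the last joint's range is limited). The gripper opens to 85 mm and grips with 20 to 120 N. Pads are 22 mm wide; open, the fingers measure 114 mm over their backs; the gripper's body (76 mm by 85 mm) begins 54 mm behind the grasp point. The pads swing forward as they close: fully open they stand 13 mm farther back than shut.
Start: joints at [-1.464, 0.342, 1.524, -0, 1.275, -0.146], TCP at [131.333, -508.327, 231.322] pointing down, gripper open.
Joint ranges: [-2.53, 2.53], [-0.77, 2.02], [0.04, 2.7], [-1, 4.14], [0.28, 2.66], [-3.11, 3.11]. Speed limits (rad/s): [2.57, 2.57, 3.14, 3.14, 3.14, 3.14].

## Interface

Orientations are given as a rotation vector (axis times angle).
In Python, from station import r, vision gives the robot as it stands. The module is installed in compiled form; this text tells all that it offers.
- The arm moves only by the tool play_rows, never from a script. Its argument "series" is one flat list of numbers, 7 for each row, row after row: the turn, a rotation vector about the tool's x, y, z each as a share of 60 degrees, from -1 to 1, then the shift along the tool's x, y, z each as a share of 1 m, from -1 to 1, then the closure in counts, from 0 (fully open) to 255 (shut). In form: [rx, ry, rz, tx, ty, tz, grip, rx, ry, rz, tx, ty, tz, grip, ...]. A call has 1 to 5 rows; each row is the pose to reach, as a shift and turn from the pose measured when the call began, along the tool's axes at that moment; what a row does not reach only later rows make up. A row lasts 1/12 s, in which the tool goes at most 41.7 mm and 7.16 degrees, less where a joint would pass 70% of its speed; a pose out of reach is approached as far as the arm can. A call with a number of a shift or a turn outside -1 to 1 is refused whole. A call with a gripper value outside its range is refused whole. The fingers move at their own pace and stop on an object; the grip force is fixed at half the most. Time passes only in rows, so rows that repeat a pose let the fingers close. It gives the time, the measured TCP pose, the force and the opening at its end, in the units of the state.
- r.get_state(): the state, without advancing time (a new reading comes with each control period).
- vision.snapshot(name): name is "side" or "top" or "wrist"; returns a dict with "image" (420x560x3 uint8, red, green, blue), "fx", "fy", "cx", "cy" (pixels), "D" ([k1, k2, p1, p2, k3] as OpenCV has them; the pictures are not rectified), "extrinsics" (4x4, takes a point from camera to world coordinates); the wrist camera has in their place "hand_eye" (4x4, takes a point from camera to tool coordinates, whose origin is the TCP and whose axes are the flange's). Camera axes: x right, y down, z forward; pixel columns grow to the right and rows downward; lengths in mm; the calibration is good to about 2 mm. A picture is of the moment at which its call begins: read the wrist's pose just before it. There is no depth.
- r.hand_in(): hands the job in, once; it reports no verdict.
Trained networks look in the newest picture that a camera, given by its name, has taken for a name from the list of things; names that differ only in an ending like _2 or _b are one class to them, and where a whole thing is asked for, a point or a joint stands for the part that bears it (a point fixed in the world has none). Each returns a list of dicts, best first, with "conf" (0 to 1); they miss things now and then, are a little off and sometimes report something else, mostly with a low value. They report only what shows in the picture. A call takes as long as a camera call. They do not tell look-alikes from the thing itself.
- vision.boxes_of(camera, label): "rect" ([centre column, centre row, width, height] in pixels, round what is visible of it).
The state is a dict: "time_s": time; "q": joint angles; "joint_vel": joint speeds; "joint_efforts": joint torques, N m; "eef_pos": TCP position; "tcp_rot": TCP orientation; "force": force on the tool from outside, world axes, zero at the start; "moment": the same for the moment, N m; "finger_gap": finger opening in mm.
Only numpy, scipy, OpenCV 4.12 (cv2) and the standard library are available. Lean on these libraries where they do the work, as an engineer would, in place of code of your own. Each camera call takes 0.05 s, during which the arm holds its last target. There are 200 camera calls.

## Working session

There is one attempt and no reset: what is moved stays moved. The work goes in short steps, Python scripts to look and compute and a tool call to move; the robot and the scene stay as the last step left them, time stands still between calls to the robot, and variables do not carry over. Pictures are saved under pics/ and viewed, about 8 in all and at most 12, crops included, and the job is handed in when it is done.

Besides the shell and the picture viewer there is one more tool, called after ">>>" by a JSON object that holds its "op" and its "data". play_rows: Moves the arm, as the interface text tells. Shift numbers are shares of 1 m and turn numbers shares of 60 degrees, none past 1 either way. Its arguments: {"type":"object","properties":{"series":{"type":"array","items":{"type":"number"}}},"required":["series"]}

```bash
mkdir -p pics; cat > h.py <<'E'
from station import r, vision
import numpy as np, cv2
from scipy.spatial.transform import Rotation as R
def snap(n):
    st=r.get_state(); s=vision.snapshot(n)
    s['K']=np.array([[s['fx'],0,s['cx']],[0,s['fy'],s['cy']],[0,0,1.]]); s['D']=np.array(s['D'],float)
    if 'extrinsics' in s: s['T']=np.array(s['extrinsics'])
    else:
        T=np.eye(4);T[:3,:3]=R.from_rotvec(st['tcp_rot']).as_matrix();T[:3,3]=st['eef_pos'];s['T']=T@np.array(s['hand_eye'])
    return s
def at_z(s,px,z):
    p=cv2.undistortPoints(np.array(px,float).reshape(-1,1,2),s['K'],s['D']).reshape(-1,2)
    d=np.c_[p,np.ones(len(p))]@s['T'][:3,:3].T; o=s['T'][:3,3]
    return o+d*((z-o[2])/d[:,2])[:,None]
def proj(s,P):
    Ti=np.linalg.inv(s['T']); return cv2.projectPoints(np.array(P,float).reshape(-1,3),cv2.Rodrigues(Ti[:3,:3])[0],Ti[:3,3],s['K'],s['D'])[0].reshape(-1,2)
def save(s,f,crop=None,k=1):
    im=cv2.cvtColor(s['image'],cv2.COLOR_RGB2BGR)
    if crop: a,b,c,d=crop; im=im[b:d,a:c]
    cv2.imwrite('pics/'+f,cv2.resize(im,None,fx=k,fy=k,interpolation=cv2.INTER_CUBIC))
E
python3 - <<'E'
from h import *
np.set_printoptions(precision=1,suppress=True)
st=r.get_state(); print(st,r.tcp_to_grasp)
ims=[]
for c in ['top','side']:
    s=snap(c); save(s,c+'1.png',k=1.4); print(c,s['T'][:3,3],s['T'][:3,2])
    for l in ['tray','block_two_row','block_one_row','carrier','cover','stand','spacer','jar','label_box','steel_cup']:
        for b in vision.boxes_of(c,l)[:3]: print(l,round(b['conf'],2),np.round(b['rect']), at_z(s,b['rect'][:2],20)[0,:2] if c=='top' else '')
E
```

```text
{'time_s': 0.0, 'q': array([-1.5,  0.3,  1.5,  0. ,  1.3, -0.1]), 'joint_vel': array([ 0.,  0., -0.,  0., -0.,  0.]), 'joint_efforts': array([ -0. , -43.4, -24.6,  -0. ,   0. ,   0. ]), 'eef_pos': array([ 131.3, -507.9,  230.6]), 'tcp_rot': array([-3.1, -0.4, -0. ]), 'force': array([ 1.2, -0.2, -0. ]), 'moment': array([-0., -0.,  0.]), 'finger_gap': 85.15826129731154} 18.700000000000003
top [460.8 -35.5 847.7] [ 0.1 -0.  -1. ]
tray 0.69 [176. 226. 123.  72.] [508.2 126.2]
tray 0.56 [380. 227.  30.  37.] [ 510.2 -232.2]
block_two_row 0.81 [138. 225.  43.  52.] [509.3 191.5]
block_one_row 0.92 [214. 224.  21.  58.] [513.6  60. ]
carrier 0.92 [149. 319.  62.  62.] [349.2 167.3]
carrier 0.73 [273. 203.  22.  19.] [551.  -43.6]
carrier 0.58 [172. 223.  50.  57.] [514.1 133.9]
cover 0.96 [168. 220.  40.  42.] [519.  140.5]
cover 0.94 [145. 319.  54.  55.] [348.9 175. ]
cover 0.64 [152. 130.  56.  50.] [679.1 172.6]
stand 0.59 [367. 233.  32.  54.] [ 500.4 -209. ]
spacer 0.98 [380. 227.  30.  36.] [ 510.5 -232.6]
jar 0.76 [274. 205.  21.  20.] [548.  -44.6]
label_box 0.96 [384. 184.  33.  35.] [ 586.6 -239.8]
label_box 0.72 [173. 223.  49.  54.] [514.  131.6]
steel_cup 0.67 [280. 117.  41.  50.] [706.5 -55. ]
steel_cup 0.35 [169. 218.  44.  41.] [522.3 139.2]
side [472.2 696.2 871.6] [ 0.1 -0.7 -0.7]
tray 0.87 [288. 305.  62.  89.] 
block_two_row 0.71 [286. 325.  47.  34.] 
block_one_row 0.69 [287. 269.  44.  20.] 
carrier 0.84 [286. 284.  45.  49.] 
carrier 0.76 [367. 319.  55.  57.] 
carrier 0.66 [205. 305.  39.  56.] 
cover 0.92 [285. 282.  40.  41.] 
cover 0.88 [370. 317.  49.  49.] 
cover 0.61 [205. 302.  42.  42.] 
stand 0.87 [301. 186.  45.  28.] 
spacer 0.57 [299. 169.  26.  31.] 
jar 0.76 [277. 231.  17.  24.] 
label_box 0.73 [267. 179.  24.  25.] 
steel_cup 0.8 [215. 222.  32.  41.]
```

View pics/top1.png

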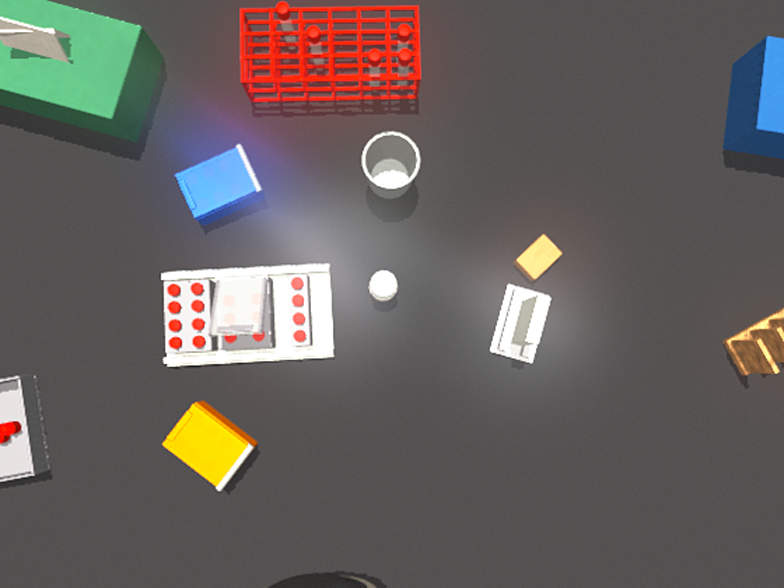

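View pics/side1.png

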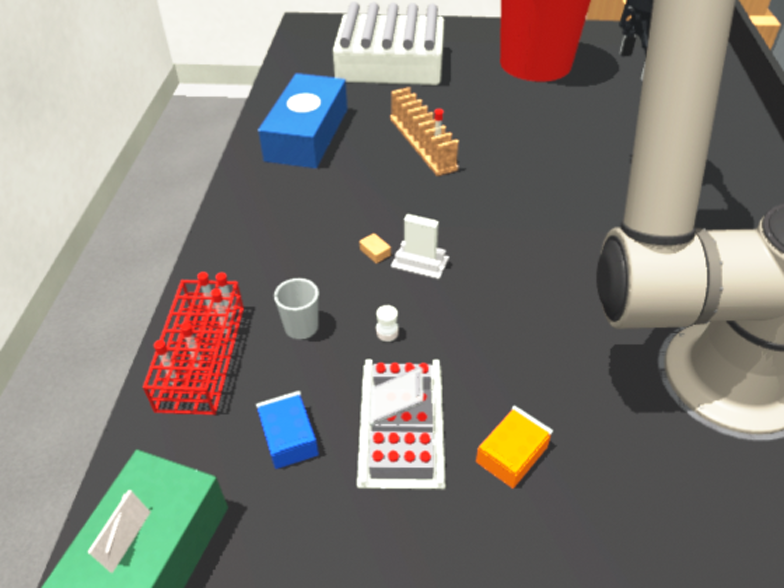

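The top view shows three things that could pass for the carrier:
- the grey one in the white tray, at about (247,312) in the scaled picture
- a blue look-alike at (218,183)
- an orange look-alike at (210,445)

I choose the grey one. Its wide gap is on the one-row block side (-y). The stand with the spacer is at (521,323). Next is a closer look with the wrist camera.

```bash
cat >> h.py <<'E'
def plan(pos=None,yaw=None):
    """shift (shares of m, tool axes) and turn (shares of 60deg) to reach pos with tool down; yaw = world angle of tool x (deg)"""
    st=r.get_state(); M=R.from_rotvec(st['tcp_rot']).as_matrix()
    y0=np.degrees(np.arctan2(M[1,0],M[0,0])); yaw=y0 if yaw is None else yaw
    c,s=np.cos(np.radians(yaw)),np.sin(np.radians(yaw))
    G=np.array([[c,s,0],[s,-c,0],[0,0,-1.]])
    print('at',st['eef_pos'],'yaw %.2f'%y0,'F',st['force'],'gap %.1f t %.2f'%(st['finger_gap'],st['time_s']))
    if pos is not None: print('turn',np.round(R.from_matrix(M.T@G).as_rotvec()/np.radians(60),4),'shift',np.round(M.T@(np.array(pos)-st['eef_pos'])/1000,4))
E
python3 - <<'E'
from h import *
np.set_printoptions(precision=3,suppress=True)
s=vision.snapshot('wrist'); print(np.array(s['hand_eye']),s['fx'],s['cx'],s['cy'])
plan((430,-215,330),0); plan((440,115,330),0); print(r.get_state()['q'])
E
```

```text
[[  -0.      -0.96    -0.278   71.157]
 [   1.      -0.      -0.      -0.075]
 [   0.      -0.278    0.96  -142.323]
 [   0.       0.       0.       1.   ]] 334.7788110519081 279.9972489535873 207.7330416077771
at [ 131.33  -508.304  231.283] yaw 14.48 F [ 0.011 -0.979  1.302] gap 85.2 t 1.15
turn [ 0.    -0.     0.241] shift [ 0.362 -0.209 -0.099]
at [ 131.33  -508.304  231.283] yaw 14.48 F [ 0.011 -0.979  1.302] gap 85.2 t 1.15
turn [ 0.    -0.     0.241] shift [ 0.455 -0.526 -0.099]
[-1.464  0.342  1.524  0.     1.275 -0.146]
```

>>> {"op": "play_rows", "data": {"series": [0,0,0.241,0.46,-0.184,-0.019,0,0,0,0.241,0.46,-0.184,-0.019,0,0,0,0.241,0.46,-0.184,-0.019,0,0,0,0.241,0.46,-0.184,-0.019,0,0,0,0.241,0.46,-0.184,-0.019,0]}}

```text
time_s: 1.57
eef_pos: [295.2, -387.8, 239.2]
tcp_rot: [3.141, -0.001, 0.0]
force: [0.7, -0.4, 0.1]
finger_gap: 85.6
```

>>> {"op": "play_rows", "data": {"series": [0,0,0,0.235,-0.173,-0.011,0,0,0,0,0.235,-0.173,-0.011,0,0,0,0,0.235,-0.173,-0.011,0,0,0,0,0.235,-0.173,-0.011,0,0,0,0,0.235,-0.173,-0.011,0]}}

```text
time_s: 1.98
eef_pos: [463.1, -263.9, 247.3]
tcp_rot: [3.141, -0.001, 0.001]
force: [0.8, -1.4, -0.3]
finger_gap: 85.6
```

>>> {"op": "play_rows", "data": {"series": [0,0,0,0.06,-0.04,-0.003,0,0,0,0,0.06,-0.04,-0.003,0,0,0,0,0.06,-0.04,-0.003,0]}}

```text
time_s: 2.23
eef_pos: [527.2, -220.1, 250.2]
tcp_rot: [-3.141, -0.008, -0.005]
force: [-1.7, 0.6, -0.3]
finger_gap: 85.7
```

```bash
python3 - <<'E'
from h import *
np.set_printoptions(precision=2,suppress=True)
s=snap('wrist'); save(s,'w1.png',k=1.4); plan((540,120,250),0)
for l in ['stand','spacer','label_box']:
    for b in vision.boxes_of('wrist',l)[:2]: print(l,round(b['conf'],2),np.round(b['rect']))
E
```

```text
at [ 525.06 -221.84  249.89] yaw 0.23 F [-0.38 -0.41 -1.05] gap 85.5 t 2.28
turn [ 0. -0.  0.] shift [ 0.02 -0.34 -0.  ]
stand 0.66 [280. 194.  60.  81.]
spacer 0.59 [280. 210.  30.  77.]
label_box 0.81 [301. 119.  55.  55.]
```

View pics/w1.png

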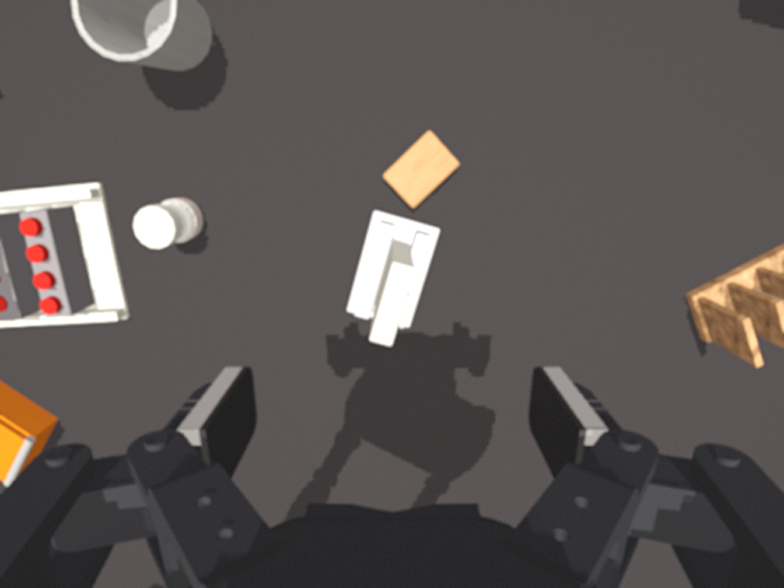

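The stand with the spacer is at (393,270), its long axis tilted about 15°. The label box is at (421,168), the jar at (165,222), and the tray's end is at the left. I'll take a settled zoomed crop of the spacer.

```bash
python3 - <<'E'
from h import *
np.set_printoptions(precision=2,suppress=True)
s=snap('wrist'); s=snap('wrist'); save(s,'w2.png',crop=(235,140,325,255),k=5)
import pickle; pickle.dump(s,open('stand.pkl','wb'))
plan((540,120,250),0)
E
```

```text
at [ 522.15 -224.91  250.36] yaw -0.13 F [-0.06  0.09  0.96] gap 85.3 t 2.53
turn [ 0. -0. -0.] shift [ 0.02 -0.34  0.  ]
```

View pics/w2.png

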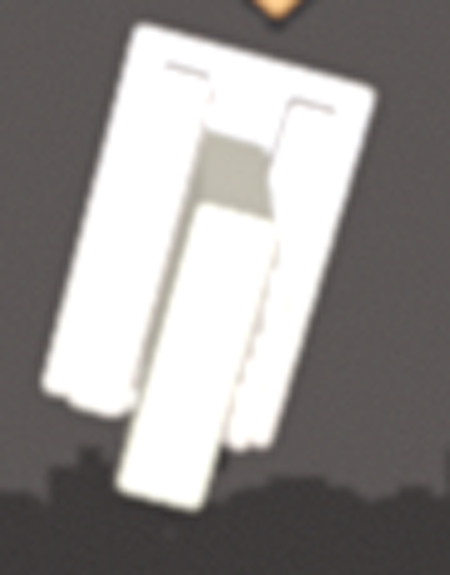

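The spacer's top face has crop corners at (198,203), (277,218), (203,510) and (118,488). Now I'll compute its pose and go to the tray.

```bash
python3 - <<'E'
from h import *
import pickle; s=pickle.load(open('stand.pkl','rb'))
c=np.array([(198,203),(277,218),(203,510),(118,488)])/5-.4+[235,140]
P=at_z(s,c,101); print(np.round(P,1),P.mean(0))
a,b=(P[0]+P[1])/2,(P[2]+P[3])/2; d=a-b; print('len',np.linalg.norm(d),'yaw',np.degrees(np.arctan2(d[1],d[0])), 'w',np.linalg.norm(P[0]-P[1]),np.linalg.norm(P[3]-P[2]))
c=np.array([(137,25),(376,93)])/5-.4+[235,140]   # stand base far corners z=6
Q=at_z(s,c,6); d=Q[0]-Q[1]; print(Q, np.linalg.norm(d), np.degrees(np.arctan2(-d[0],d[1])))
c=Q.mean(0)[:2]; print('stand far mid',c)
E
```

```text
[[ 534.2 -219.5  101. ]
 [ 531.5 -233.5  101. ]
 [ 475.9 -220.   101. ]
 [ 480.3 -204.2  101. ]] [ 505.46089419 -219.3235817   101.        ]
len 56.63845221778811 yaw -14.717304970293704 w 14.283716715614567 16.415421814096607
[[ 556.46070565 -204.21370696    6.        ]
 [ 540.77746258 -259.18347152    6.        ]] 57.163267302783765 -15.923804025931808
stand far mid [ 548.61908412 -231.69858924]
```

>>> {"op": "play_rows", "data": {"series": [0,0,0,0.018,-0.345,0,255,0,0,0,0.018,-0.345,0,255,0,0,0,0.018,-0.345,0,255,0,0,0,0.018,-0.345,0,255,0,0,0,0.018,-0.345,0,255]}}

```text
time_s: 2.95
eef_pos: [533.2, -15.4, 250.5]
tcp_rot: [3.141, -0.008, 0.001]
force: [1.0, -0.5, -0.4]
finger_gap: 25.5
```

>>> {"op": "play_rows", "data": {"series": [0,0,0,0.005,-0.135,0,255,0,0,0,0.005,-0.135,0,255,0,0,0,0.005,-0.135,0,255,0,0,0,0.005,-0.135,0,255,0,0,0,0.005,-0.135,0,255]}}

```text
time_s: 3.37
eef_pos: [538.5, 121.4, 250.6]
tcp_rot: [3.141, -0.003, 0.002]
force: [-0.5, -0.4, -1.1]
finger_gap: -0.3
```

```bash
python3 - <<'E'
from h import *
import pickle
np.set_printoptions(precision=2,suppress=True)
s=snap('wrist');s=snap('wrist'); save(s,'w3.png',crop=(160,80,420,300),k=3); pickle.dump(s,open('tray.pkl','wb'))
plan((540,120,250),0)
for l in ['tray','carrier','cover','block_one_row','block_two_row']:
    for b in vision.boxes_of('wrist',l)[:2]: print(l,round(b['conf'],2),np.round(b['rect']))
E
```

```text
at [538.73 118.42 250.45] yaw -0.30 F [ 0.16 -0.66 -0.43] gap -0.2 t 3.47
turn [ 0.   -0.   -0.01] shift [ 0. -0.  0.]
tray 0.59 [271. 193. 192. 111.]
carrier 0.82 [273. 204.  59.  93.]
carrier 0.8 [235.  48. 102.  95.]
cover 0.9 [276. 209.  63.  80.]
cover 0.52 [229. 299.  23.  14.]
block_one_row 0.86 [332. 193.  28.  84.]
block_two_row 0.68 [214. 203.  64.  84.]
```

View pics/w3.png

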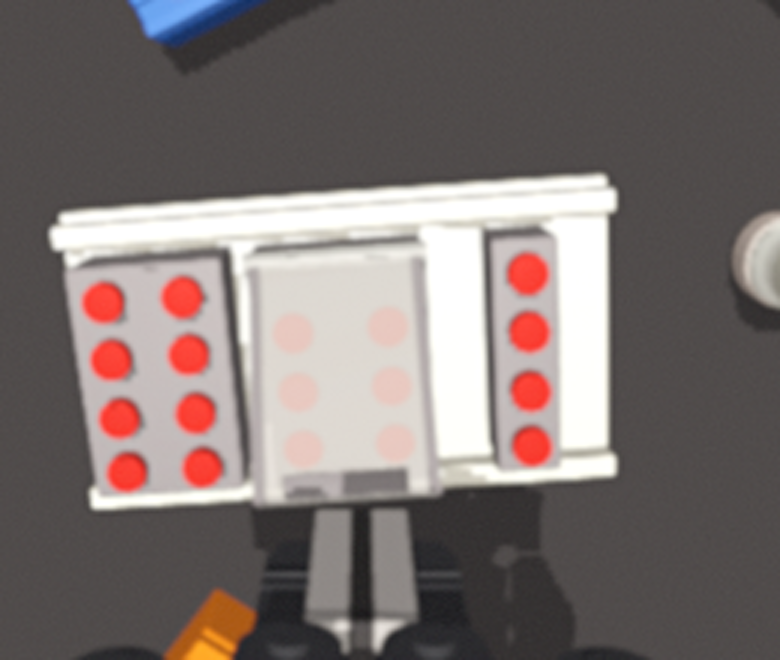

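The cover is open. Its hinge edge is at the top, (250,258) to (423,250), and its free lip is at the bottom, (258,502) to (438,492). The wide gap lies between (430,…) and (490,…), on the one-row side.

```bash
python3 - <<'E'
from h import *
import pickle; s=pickle.load(open('tray.pkl','rb'))
np.set_printoptions(precision=1,suppress=True)
f=lambda c,z: at_z(s,np.array(c)/3-.33+[160,80],z)
o=f([(528,273),(530,331),(531,390),(532,445)],50); t=f([(104,302),(111,359),(120,418),(127,470),(183,297),(190,354),(196,412),(203,466)],50)
print(o,t)
for P in (o,t[:4],t[4:]): d=P[0]-P[-1]; print('yaw',np.degrees(np.arctan2(d[1],d[0])))
d=o.mean(0)-t.mean(0); print('one',o.mean(0),'two',t.mean(0),'dist',np.linalg.norm(d),'yaw',np.degrees(np.arctan2(-d[0],d[1]))+180)
print('tops z42: two right edge',f([(224,250),(244,487)],42),'one edges',f([(487,235),(495,468),(556,235),(558,465)],42))
print('carrier far top edge (hinge)',f([(252,250),(418,240)],42), 'cover hinge edge z48',f([(250,266),(423,253)],48))
print('floor gap right at z6', f([(440,458),(494,455)],6))
print('rail outer far z20', f([(50,228),(616,190)],20),'near outer',f([(93,508),(616,474)],20))
for th in (.45,.6,.75):
    P=f([(258,505),(438,492)],45+84*np.sin(th)); print(th,P[:,:2],'w',np.linalg.norm(P[0]-P[1]))
E
```

```text
[[550.3  61.8  50. ]
 [529.7  60.2  50. ]
 [508.1  59.   50. ]
 [487.3  57.7  50. ]] [[540.8 209.2  50. ]
 [520.2 208.2  50. ]
 [498.2 206.5  50. ]
 [478.2 205.4  50. ]
 [542.3 181.4  50. ]
 [521.9 179.9  50. ]
 [500.4 178.9  50. ]
 [479.7 177.4  50. ]]
yaw 3.708039298806235
yaw 3.453654958796861
yaw 3.6464788496448
one [518.8  59.7  50. ] two [510.2 193.3  50. ] dist 133.94759313834686 yaw 3.683895498241185
tops z42: two right edge [[557.5 167.5  42. ]
 [468.2 163.7  42. ]] one edges [[562.3  75.3  42. ]
 [475.4  69.7  42. ]
 [562.3  51.1  42. ]
 [476.5  46.1  42. ]]
carrier far top edge (hinge) [[557.4 157.7  42. ]
 [560.6  99.5  42. ]] cover hinge edge z48 [[552.7 157.9  48. ]
 [557.   98.   48. ]]
floor gap right at z6 [[466.2  87.3   6. ]
 [467.4  65.2   6. ]]
rail outer far z20 [[563.  235.3  20. ]
 [576.   25.3  20. ]] near outer [[450.4 227.9  20. ]
 [464.1  18.   20. ]]
0.45 [[477.7 154.3]
 [482.1  94.1]] w 60.350837832034216
0.6 [[482.3 153.1]
 [486.6  95. ]] w 58.23932692965328
0.75 [[486.5 152. ]
 [490.6  95.8]] w 56.33429326585684
```

>>> {"op": "play_rows", "data": {"series": [0,0,-0.065,-0.0457,-0.006,0.14,255,0,0,-0.065,-0.0457,-0.006,0.14,255,0,0,-0.065,-0.0457,-0.006,0.14,255,0,0,-0.065,-0.0457,-0.006,0.14,255,0,0,-0.065,-0.0457,-0.006,0.14,255]}}

```text
time_s: 4.13
eef_pos: [489.0, 123.1, 106.1]
tcp_rot: [3.138, 0.094, -0.015]
force: [-0.1, -0.8, -0.7]
finger_gap: -0.3
```

```bash
python3 - <<'E'
from h import *
np.set_printoptions(precision=4,suppress=True)
plan((493,124.4,60),3.6)
E
```

```text
at [489.0078 123.1071 106.1173] yaw 3.43 F [-0.0899 -0.7613 -0.7217] gap -0.3 t 4.13
turn [ 0.0015  0.0094 -0.0029] shift [ 0.0045 -0.0011  0.0461]
```

>>> {"op": "play_rows", "data": {"series": [0,0,0,0.004,-0.001,0.01,255,0,0,0,0.004,-0.001,0.02,255,0,0,0,0.004,-0.001,0.03,255,0,0,0,0.004,-0.001,0.04,255,0,0,0,0.004,-0.001,0.046,255]}}

```text
time_s: 4.55
eef_pos: [492.6, 124.1, 59.3]
tcp_rot: [3.138, 0.094, -0.016]
force: [-1.1, -0.7, 2.3]
finger_gap: 0.3
```

```bash
python3 - <<'E'
from h import *
np.set_printoptions(precision=4,suppress=True)
plan((493,124.4,48),3.6)
E
```

```text
at [492.6011 124.0955  59.2867] yaw 3.41 F [-1.0937 -0.7159  2.3491] gap 0.3 t 4.55
turn [ 0.0016  0.0097 -0.0031] shift [ 0.0005 -0.0003  0.0113]
```

>>> {"op": "play_rows", "data": {"series": [0,0,0,0,0,0.003,255,0,0,0,0,0,0.006,255,0,0,0,0,0,0.008,255,0,0,0,0,0,0.01,255,0,0,0,0,0,0.0115,255]}}

```text
time_s: 4.97
eef_pos: [492.4, 124.1, 47.9]
tcp_rot: [3.138, 0.094, -0.016]
force: [-3.7, -1.1, 9.2]
finger_gap: -0.1
```

>>> {"op": "play_rows", "data": {"series": [0,0,0,0,0,0.001,255,0,0,0,0,0,0.0015,255]}}

```text
time_s: 5.13
eef_pos: [492.5, 124.1, 47.6]
tcp_rot: [3.138, 0.094, -0.015]
force: [-7.2, -0.7, 19.8]
finger_gap: 0.0
```

The force climbed to 20 N with the tip stopped at z 47.6, so the cover has bottomed out. I'll lift and look.

>>> {"op": "play_rows", "data": {"series": [0,0,0,0,0,-0.03,255,0,0,0,0,0,-0.06,255,0,0,0,0,0,-0.1,0,0,0,0,0.02,0,-0.14,0,0,0,0,0.04,0,-0.18,0]}}

```text
time_s: 5.55
eef_pos: [531.4, 126.9, 224.2]
tcp_rot: [3.138, 0.095, -0.013]
force: [2.4, -0.4, 0.5]
finger_gap: 35.6
```

```bash
python3 - <<'E'
from h import *
import pickle
np.set_printoptions(precision=4,suppress=True)
s=snap('wrist');s=snap('wrist'); save(s,'w4.png',crop=(160,60,420,300),k=2.5); pickle.dump(s,open('tray2.pkl','wb'))
plan((505.4,-219.5,200),-15.2); print(r.get_state()['q'])
E
```

```text
at [537.0719 127.1375 228.6474] yaw 3.42 F [ 0.4529 -0.3947 -0.2153] gap 50.8 t 5.65
turn [ 0.0002 -0.0063  0.3103] shift [-0.0525  0.3441  0.0287]
[ 0.0944  0.3899  1.4591 -0.0015  1.2862  1.606 ]
```

View pics/w4.png

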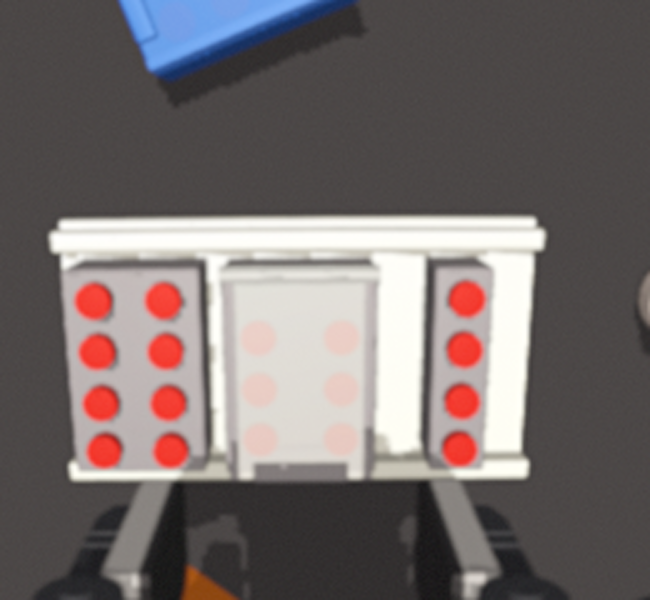

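The cover now lies parallel, with its lip at the near rail, (232,476) to (374,474). I'll check that with numbers and refine the gap.

```bash
python3 - <<'E'
from h import *
import pickle; s=pickle.load(open('tray2.pkl','rb'))
np.set_printoptions(precision=1,suppress=True)
f=lambda c,z: at_z(s,np.array(c)/2.5-.3+[160,60],z)
a=np.radians(3.6);u=np.array([np.cos(a),np.sin(a)]);v=np.array([-u[1],u[0]])
def uv(P): return np.c_[P[:,:2]@u,P[:,:2]@v]
o=f([(466,299),(463,349),(461,401),(459,449)],50); t=f([(93,301),(97,351),(101,403),(104,451),(163,300),(166,351),(168,402),(170,451)],50)
print('one uv',uv(o).mean(0),'two',uv(t).mean(0), 'yaw',[np.degrees(np.arctan2(*(P[0]-P[-1])[1::-1])) for P in (o,t[:4],t[4:])])
print('lip z51',uv(f([(234,476),(374,474)],50)),'hinge',uv(f([(223,278),(378,278)],48)))
print('carrier far corners z42',uv(f([(222,263),(379,263)],42)),'one left edge z42',uv(f([(428,262),(424,465)],42)))
E
```

```text
one uv [521.7  27.7] two [521.5 161.4] yaw [np.float64(3.8139371599447323), np.float64(3.6945076166578983), np.float64(3.458734680234735)]
lip z51 [[478.3 121.4]
 [478.9  62.7]] hinge [[561.5 123.8]
 [561.3  62.6]]
carrier far corners z42 [[566.6 124.5]
 [566.4  61.8]] one left edge z42 [[566.7  42.1]
 [479.6  40.6]]
```

>>> {"op": "play_rows", "data": {"series": [0,0,0.31,-0.03,0.344,-0.02,0,0,0,0.31,-0.03,0.344,-0.02,0,0,0,0.31,-0.03,0.344,-0.02,0,0,0,0.31,-0.03,0.344,-0.02,0,0,0,0.31,-0.03,0.344,-0.02,0]}}

```text
time_s: 6.07
eef_pos: [528.8, -82.7, 238.0]
tcp_rot: [3.114, -0.415, 0.012]
force: [1.4, -0.2, -0.6]
finger_gap: 85.3
```

```bash
python3 - <<'E'
from h import *
np.set_printoptions(precision=4,suppress=True)
plan((505.4,-219.5,140),-15.2)
E
```

```text
at [528.8263 -82.6961 237.9831] yaw -15.17 F [ 1.4465 -0.1508 -0.604 ] gap 85.3 t 6.07
turn [-0.0009 -0.007   0.0004] shift [0.0125 0.1383 0.098 ]
```

The cover measures shut: the lip edge is 83 mm from the hinge and about 59 mm wide. The gaps are about 21.5 mm on the one-row side and 8.5 mm on the other. Next is the spacer.

>>> {"op": "play_rows", "data": {"series": [0,-0.007,0,0.0125,0.138,0.05,0,0,-0.007,0,0.0125,0.138,0.06,0,0,-0.007,0,0.0125,0.138,0.08,0,0,-0.007,0,0.0125,0.138,0.09,0,0,-0.007,0,0.0125,0.138,0.09,0]}}

```text
time_s: 6.48
eef_pos: [502.2, -222.5, 142.4]
tcp_rot: [-3.111, 0.421, 0.011]
force: [-0.8, -0.1, -0.3]
finger_gap: 85.6
```

```bash
python3 - <<'E'
from h import *
np.set_printoptions(precision=4,suppress=True)
s=snap('wrist');s=snap('wrist'); plan((505.4,-219.5,62),-15.2); save(s,'w5.png',crop=(180,100,380,420),k=1.8)
E
```

```text
at [ 504.4815 -219.8005  146.2279] yaw -15.32 F [-0.7758  0.8344  0.003 ] gap 85.8 t 6.58
turn [-0.0019  0.0029 -0.002 ] shift [ 0.0011 -0.0004  0.0842]
```

View pics/w5.png

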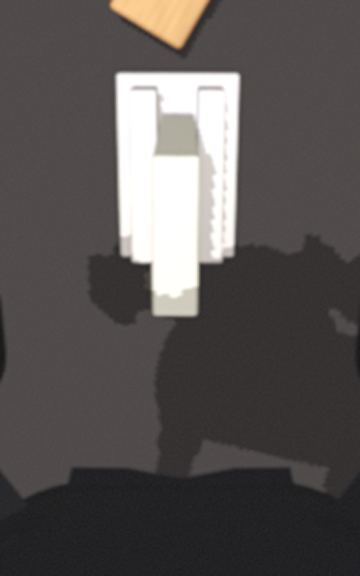

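>>> {"op": "play_rows", "data": {"series": [0,0.003,-0.002,0.001,-0.0018,0.03,0,0,0.003,-0.002,0.001,-0.0018,0.055,0,0,0.003,-0.002,0.001,-0.0018,0.073,0,0,0.003,-0.002,0.001,-0.0018,0.083,0,0,0.003,-0.002,0.001,-0.0018,0.083,0]}}

```text
time_s: 7.0
eef_pos: [505.7, -216.6, 62.4]
tcp_rot: [-3.111, 0.413, 0.002]
force: [-0.7, -0.4, -0.9]
finger_gap: 85.3
```

>>> {"op": "play_rows", "data": {"series": [0,0,0,0,0,0,255,0,0,0,0,0,0,255,0,0,0,0,0,0,255,0,0,0,0,0,0,255,0,0,0,0,0,0,255]}}

```text
time_s: 7.42
eef_pos: [506.1, -216.8, 63.2]
tcp_rot: [-3.112, 0.413, -0.0]
force: [-0.2, 0.3, -0.3]
finger_gap: 25.2
```

>>> {"op": "play_rows", "data": {"series": [0,0,0,0,0,0,255,0,0,0,0,0,0,255,0,0,0,0,0,0,255,0,0,0,0,0,0,255,0,0,0,0,0,0,255]}}

```text
time_s: 7.83
eef_pos: [506.1, -217.5, 63.5]
tcp_rot: [-3.113, 0.413, -0.001]
force: [-3.1, -5.8, 1.6]
finger_gap: 14.5
```

Gripped at 14.5 mm; now lift.

>>> {"op": "play_rows", "data": {"series": [0,0,0,0,0,-0.015,255,0,0,0,0,0,-0.035,255,0,0,0,0,0,-0.06,255,0,0,0,0,0,-0.085,255,0,0,0,0,0,-0.1,255]}}

```text
time_s: 8.25
eef_pos: [506.8, -217.2, 165.7]
tcp_rot: [-3.113, 0.413, -0.005]
force: [0.6, -0.7, -0.8]
finger_gap: 14.4
```

```bash
python3 - <<'E'
from h import *
np.set_printoptions(precision=4,suppress=True)
plan((517.4,83,165),3.6)
E
```

```text
at [ 506.8297 -217.2162  165.7271] yaw -15.11 F [ 0.5925 -0.7278 -0.8229] gap 14.4 t 8.25
turn [-0.0015 -0.003  -0.3119] shift [-0.0681 -0.2926  0.0011]
```

>>> {"op": "play_rows", "data": {"series": [0,0,-0.05,-0.005,-0.02,0,255,0,0,-0.13,-0.012,-0.05,0,255,0,0,-0.21,-0.021,-0.088,0,255,0,0,-0.28,-0.03,-0.128,0,255,0,0,-0.312,-0.039,-0.168,0,255]}}

```text
time_s: 8.67
eef_pos: [512.5, -42.7, 165.7]
tcp_rot: [-3.137, -0.103, -0.004]
force: [0.0, 1.0, -1.1]
finger_gap: 14.5
```

```bash
python3 - <<'E'
from h import *
np.set_printoptions(precision=4,suppress=True)
plan((517.4,83,150),3.6)
E
```

```text
at [512.4811 -42.6874 165.7333] yaw 3.76 F [ 0.0448  1.0381 -1.1214] gap 14.5 t 8.67
turn [-0.0024 -0.0028  0.0026] shift [ 0.0131 -0.1251  0.0161]
```

>>> {"op": "play_rows", "data": {"series": [0,0,0.002,0.005,-0.04,0.003,255,0,0,0.002,0.009,-0.075,0.006,255,0,0,0.002,0.012,-0.105,0.011,255,0,0,0.002,0.013,-0.12,0.016,255,0,0,0.002,0.013,-0.125,0.016,255]}}

```text
time_s: 9.08
eef_pos: [516.1, 86.2, 148.9]
tcp_rot: [-3.136, -0.105, -0.001]
force: [-0.2, 0.0, -1.2]
finger_gap: 13.8
```

>>> {"op": "play_rows", "data": {"series": [0,0,0,0,0,0.01,255,0,0,0,0,0,0.02,255,0,0,0,0,0,0.02,255]}}

```text
time_s: 9.33
eef_pos: [514.6, 85.4, 126.5]
tcp_rot: [-3.136, -0.103, 0.006]
force: [-1.3, -0.5, -1.1]
finger_gap: 14.4
```

```bash
python3 - <<'E'
from h import *
import pickle
np.set_printoptions(precision=4,suppress=True)
s=snap('wrist');s=snap('wrist'); plan((517.4,83,110),3.6); save(s,'w6.png',crop=(120,80,440,420),k=1.75); pickle.dump(s,open('ins.pkl','wb'))
E
```

```text
at [515.7539  85.1356 128.2003] yaw 3.74 F [-0.1251  0.4458 -1.2883] gap 14.3 t 9.43
turn [-0.0041  0.0013  0.0023] shift [0.0015 0.0023 0.0182]
```

View pics/w6.png

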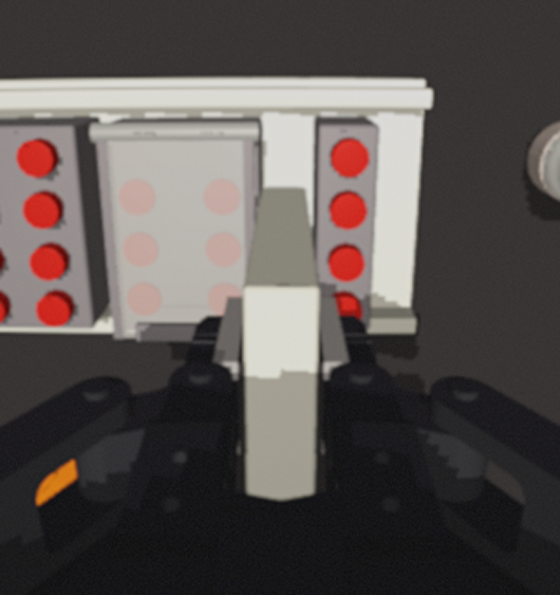

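The spacer's lower end is at (260–308,188). The gap runs from the carrier edge at x≈260 to the block edge at x≈316.

```bash
python3 - <<'E'
from h import *
import pickle; s=pickle.load(open('ins.pkl','rb'))
np.set_printoptions(precision=1,suppress=True)
f=lambda c,z: at_z(s,np.array(c)/1.75-.2+[120,80],z)
a=np.radians(3.6);u=np.array([np.cos(a),np.sin(a)]);v=np.array([-u[1],u[0]])
uv=lambda P: np.c_[P[:,:2]@u,P[:,:2]@v]
print('spacer low end',uv(f([(260,188),(307,188)],70.7)),'top face front',uv(f([(246,286),(318,286)],165.7)))
o=uv(f([(349,158),(347,210),(346,263)],50)); t=uv(f([(37,158),(42,210),(49,262)],50)); print('one',o,'two right row',t)
print('carrier right far z42',uv(f([(261,124)],42)),'cover edge z48',uv(f([(259,137),(247,137+0),(92,133)],48)),'one left z42',uv(f([(317,121)],42)))
print('tcp uv',uv(np.array([[515.75,85.14,0]])), 'low end at left/right edges vs tool: ',r.get_state()['eef_pos'])
E
```

```text
spacer low end [[545.8  60.3]
 [545.8  43.9]] top face front [[548.2  59.4]
 [548.3  45.6]]
one [[552.8  27.3]
 [532.4  27.4]
 [510.6  27. ]] two right row [[552.8 146.7]
 [532.1 147. ]
 [510.4 146.6]]
carrier right far z42 [[564.6  60.8]] cover edge z48 [[560.4  61.4]
 [560.3  65.9]
 [562.  125.1]] one left z42 [[565.8  39.2]]
tcp uv [[520.1  52.6]] low end at left/right edges vs tool:  [515.8  85.1 128.2]
```

>>> {"op": "play_rows", "data": {"series": [-0.004,0,0.002,0.0015,0.0024,0,255,-0.004,0,0.002,0.0015,0.0024,0.005,255,-0.004,0,0.002,0.0015,0.0024,0.013,255,-0.004,0,0.002,0.0015,0.0024,0.022,255,-0.004,0,0.002,0.0015,0.0024,0.03,255]}}

```text
time_s: 9.85
eef_pos: [517.1, 82.8, 97.1]
tcp_rot: [-3.14, -0.099, 0.003]
force: [-0.3, 0.3, -0.8]
finger_gap: 14.4
```

```bash
cat >> h.py <<'E'
def tuv():
    a=np.radians(3.6);p=r.get_state()['eef_pos'];print('u %.1f v %.1f z %.1f'%(p[0]*np.cos(a)+p[1]*np.sin(a),-p[0]*np.sin(a)+p[1]*np.cos(a),p[2]))
E
python3 - <<'E'
from h import *
np.set_printoptions(precision=4,suppress=True)
tuv(); plan((517.4,82.8,68),3.6)
E
```

```text
u 521.2 v 50.2 z 97.1
at [517.064   82.8114  97.0811] yaw 3.60 F [-0.3371  0.2563 -0.7537] gap 14.4 t 9.85
turn [-0.0001  0.0019 -0.0001] shift [0.0004 0.     0.0291]
```

>>> {"op": "play_rows", "data": {"series": [0,0,0,0,0,0.006,255,0,0,0,0,0,0.012,255,0,0,0,0,0,0.018,255,0,0,0,0,0,0.024,255,0,0,0,0,0,0.029,255]}}

```text
time_s: 10.27
eef_pos: [516.9, 82.9, 67.4]
tcp_rot: [-3.14, -0.099, 0.004]
force: [0.2, -0.8, -1.5]
finger_gap: 14.3
```

```bash
python3 - <<'E'
from h import *
np.set_printoptions(precision=4,suppress=True)
tuv(); plan((517.4,82.8,66.5),3.6)
E
```

```text
u 521.1 v 50.2 z 67.4
at [516.9133  82.8678  67.3795] yaw 3.61 F [ 0.1987 -0.7685 -1.4787] gap 14.3 t 10.27
turn [-0.0001  0.0022  0.0001] shift [0.0005 0.0001 0.0009]
```

No contact, and the lower end is about 4 mm above the floor. Now the push towards the two-row block (-tool y), going slightly lower.

>>> {"op": "play_rows", "data": {"series": [0,0,0,0,0,0.0012,255,0,0,0,0,-0.0025,0.0012,255,0,0,0,0,-0.005,0.0012,255,0,0,0,0,-0.0075,0.0012,255,0,0,0,0,-0.01,0.0012,255]}}

```text
time_s: 10.68
eef_pos: [516.4, 92.8, 66.4]
tcp_rot: [3.14, 0.099, -0.003]
force: [-0.7, -2.7, -1.5]
finger_gap: 14.5
```

```bash
python3 - <<'E'
from h import *
np.set_printoptions(precision=4,suppress=True)
tuv(); plan((516.3,95,66),3.6)
E
```

```text
u 521.2 v 60.2 z 66.4
at [516.4233  92.8068  66.393 ] yaw 3.62 F [-0.6556 -2.7293 -1.5025] gap 14.5 t 10.68
turn [0.0004 0.0018 0.0004] shift [ 0.     -0.0022  0.0004]
```

Sliding at about 2.5 N. I'll go on in small steps until the force rises.

>>> {"op": "play_rows", "data": {"series": [0,0,0,0,-0.001,0,255,0,0,0,0,-0.002,0,255,0,0,0,0,-0.002,0,255]}}

```text
time_s: 10.93
eef_pos: [516.4, 95.0, 66.6]
tcp_rot: [3.14, 0.1, -0.002]
force: [0.4, -0.8, -1.3]
finger_gap: 14.4
```

>>> {"op": "play_rows", "data": {"series": [0,0,0,0,-0.001,0,255,0,0,0,0,-0.0015,0,255]}}

```text
time_s: 11.1
eef_pos: [516.5, 96.0, 66.6]
tcp_rot: [3.138, 0.1, -0.002]
force: [0.9, -6.3, -1.6]
finger_gap: 14.3
```

>>> {"op": "play_rows", "data": {"series": [0,0,0,0,-0.0005,0,255,0,0,0,0,-0.001,0,255]}}

```text
time_s: 11.27
eef_pos: [516.6, 96.1, 66.6]
tcp_rot: [3.137, 0.101, -0.002]
force: [1.2, -9.0, -1.9]
finger_gap: 14.7
```

>>> {"op": "play_rows", "data": {"series": [0,0,0,0,-0.001,0,255,0,0,0,0,-0.0015,0,255]}}

```text
time_s: 11.43
eef_pos: [516.5, 96.2, 66.6]
tcp_rot: [3.134, 0.102, -0.002]
force: [1.3, -10.9, -0.9]
finger_gap: 14.3
```

>>> {"op": "play_rows", "data": {"series": [0,0,0,0,-0.002,0,255,0,0,0,0,-0.003,0,255,0,0,0,0,-0.003,0,255]}}

```text
time_s: 11.68
eef_pos: [516.5, 96.5, 66.7]
tcp_rot: [3.13, 0.104, -0.002]
force: [0.3, -15.4, -0.7]
finger_gap: 14.1
```

```bash
python3 - <<'E'
from h import *
import pickle
np.set_printoptions(precision=4,suppress=True)
s=snap('wrist');s=snap('wrist'); tuv(); plan((516.5,96.5,66),3.6); save(s,'w7.png',crop=(100,60,440,400),k=1.75); pickle.dump(s,open('fin.pkl','wb'))
E
```

```text
u 521.6 v 63.9 z 66.7
at [516.585   96.4941  66.7186] yaw 3.79 F [ -0.4616 -15.4109  -1.1174] gap 14.7 t 11.78
turn [0.0094 0.0015 0.0032] shift [-0.0001 -0.      0.0007]
```

View pics/w7.png

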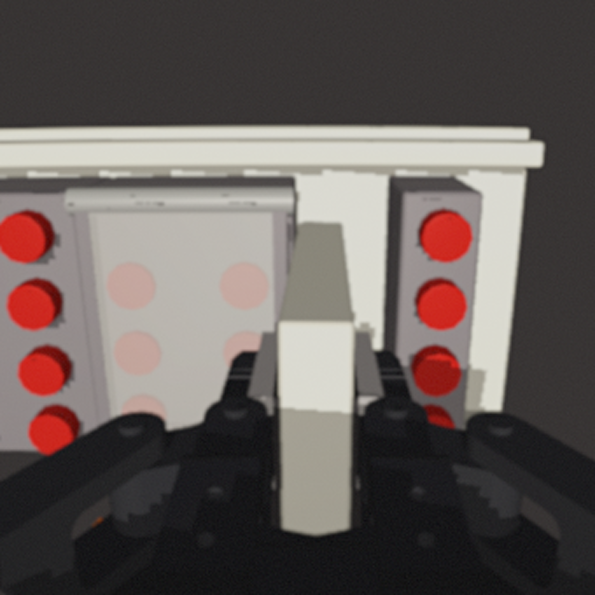

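The carrier is flush against the two-row block with the cover flat, and the spacer is in the wide gap against the carrier. I'll take out the 0.5° tilt, lower 1 mm, and firm up the push.

>>> {"op": "play_rows", "data": {"series": [0.005,0,0,0,-0.003,0.001,255,0.009,0,0,0,-0.004,0.0012,255,0.009,0,0,0,-0.004,0.0012,255,0.009,0,0,0,-0.004,0.0012,255]}}

```text
time_s: 12.12
eef_pos: [516.7, 96.5, 66.3]
tcp_rot: [3.133, 0.105, -0.002]
force: [-1.0, -20.7, 5.3]
finger_gap: 14.6
```

```bash
python3 - <<'E'
from h import *
import pickle
np.set_printoptions(precision=4,suppress=True)
for _ in range(4): s=snap('side'); 
tuv(); plan((516.5,96.5,66),3.6); save(s,'s2.png',crop=(230,220,340,370),k=4)
w=pickle.load(open('fin.pkl','rb'))
f=lambda c,z: at_z(w,np.array(c)/1.75-.2+[100,60],z)
a=np.radians(3.6);u=np.array([np.cos(a),np.sin(a)]);v=np.array([-u[1],u[0]])
print('carrier right far v',f([(295,182)],42)[:,:2]@v,'hinge-end width',f([(67,200),(294,198)],48)[:,:2]@v)
E
```

```text
u 521.8 v 63.9 z 66.3
at [516.7672  96.5473  66.343 ] yaw 3.85 F [ -1.3845 -21.6437   5.709 ] gap 14.5 t 12.32
turn [0.0062 0.0014 0.0042] shift [-0.0003  0.      0.0003]
carrier right far v [69.8318] hinge-end width [133.7729  69.9907]
```

View pics/s2.png

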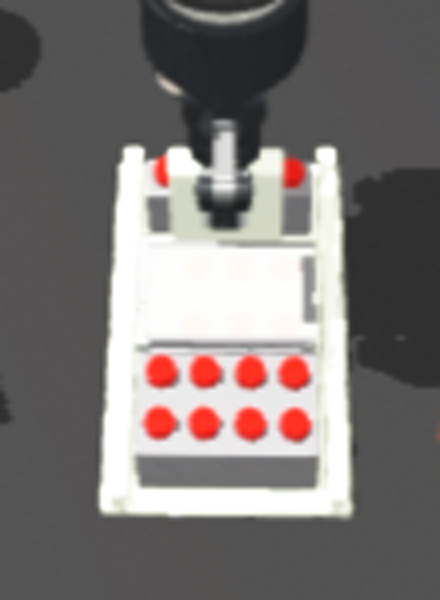

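The side view shows the cover flat, the carrier touching the two-row block, and the spacer held against it. The push is steady at 21 N, and the measured carrier edge (v = 133.8) matches the block face (133.4). Handing in.

```bash
python3 -c "
from station import r
print(r.hand_in()); s=r.get_state(); print(s['force'],s['finger_gap'],s['eef_pos'])"
```

```text
the job is handed in; nothing more can be done
None
the job is handed in; nothing more can be done
```

The job is done and handed in at about 12.3 s; handing in gives no verdict. I pressed the cover shut, slid the spacer into the wide gap on the one-row side, and pushed the carrier against the two-row block. I finished still gripping the spacer and pressing on the carrier.

- **Cover:** it bottomed out at about 20 N and stayed flat in the later wrist and side views.
- **Carrier:** its edge measured within about 0.4 mm of the two-row block's face, so it is flush within what the cameras can measure.
- **Spacer:** by calculation, its lower end is about 3 mm above the tray floor. The grip was steady at 14.5 mm, with a sideways push of about 21 N.
- **Small deviations:** the tool was still tilted by about 0.4° under load. In the last 1 mm of lowering, the vertical force changed from about -1 N to 5.7 N, a slight upward push I did not trace.

I saw no contact with anything else on the bench. I did not take a full picture of the bench at the end.

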